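# Press a bearing bush home with the ratchet press and wind the ram back

### The arm

A 7-joint arm with a two-finger parallel gripper is mounted at the origin on the work surface. World frame = base frame: x ahead of the robot, y to its left, z up, the work surface at z = 0. Lengths are in m, angles in rad, forces in N, time in s.
With the tool pointing down it reaches from about 0.425 to 1.025 m from the base axis. Payload 9.4 kg.
Tool frame: the origin (TCP) lies between the finger pads; the fingertips stand 17 mm ahead of it and the grasp point (between the pads) lies 2 mm behind it; z points along the fingers, y is the direction in which the jaws open and shut (so a half turn about z gives the same grasp; the last joint's range is limited). The gripper opens to 93 mm and grips with 3 to 60 N. Pads are 15 mm wide; open, the fingers measure 128 mm over their backs; the gripper's body (75 mm by 188 mm) begins 65 mm behind the grasp point.
Start: joints at [-0.077, 0.599, -0.003, 1.599, 0.002, 0.943, -0.08], TCP at [0.725, -0, 0.236] pointing down, gripper open.
Joint ranges: [-2.57, 2.57], [-0.35, 1.97], [-1.29, 1.29], [0.11, 2.56], [-1.05, 4.19], [0.11, 1.86], [-2.63, 2.63]. Speed limits (rad/s): [2.22, 2.22, 3.01, 3.01, 3.14, 3.14, 3.14].

### API

Orientations are given as a 3x3 rotation matrix whose columns are the frame's x, y, z axes.
In Python, from rig import ctrl, vision gives the robot as it stands. Calls block until the motion is done:
- ctrl.move_ptp(position, orientation): joint-space move of the TCP to a pose.
- ctrl.move_straight(position, rot=None, vel=0.15, f_stop=None): straight line of the TCP; rot=None keeps the orientation; vel is the mean speed in m/s. With f_stop (N) it stops when the force on the tool has changed by that much, and returns True; else False.
- ctrl.set_joints(angles): joint-space move.
- ctrl.move_gripper(opening, squeeze=None): finger opening in m; squeeze is the grip in N (None keeps the last); returns when the fingers have stopped.
- ctrl.hold(seconds).
- ctrl.inverse_kinematics(position, orientation): joint angles nearest the present ones, or None.
- ctrl.observe(): the state.
- vision.snapshot(name): name is "scene" or "side" or "wrist"; returns the picture (480x640x3 uint8, red, green, blue); there is no depth.
- vision.camera_model(name): a dict with "fx", "fy", "cx", "cy" (pixels), "D" ([k1, k2, p1, p2, k3] as OpenCV has them; the pictures are not rectified), "R" (3x3) and "t" (3): a world point X has camera coordinates R X + t. Camera axes: x right, y down, z forward; pixel columns grow to the right and rows downward; lengths in m; the calibration is good to about 2 mm. A picture is of the moment at which its call begins: read the wrist's pose just before it. camera_model takes no time and is no camera call; for the wrist camera it gives the pose at the moment of the call.
A pose or a line that the arm cannot do raises ctrl.Unreachable and nothing moves.
- ctrl.hand_in(): hands the job in, once; it reports no verdict.
The state is a dict: "time_s": time; "joint_pos": joint angles; "qd": joint speeds; "tau": joint torques, N m; "position": TCP position; "eef_rot": TCP orientation; "force": force on the tool from outside, world axes, zero at the start; "ft_torque": the same for the moment, N m; "width": finger opening in m.
Only numpy, scipy, OpenCV 4.12 (cv2) and the standard library are available. Lean on these libraries where they do the work, as an engineer would, in place of code of your own. Each camera call takes 0.05 s, during which the arm holds its last target.

### The job

With the bench ratchet press, press the brass bush home in the aluminium bearing block: turn the black knob clockwise, letting the pawl hold while you take a new grip, until the bush's flange is hard against the block, then set it with one more click without over-pressing it, let go of the knob and let the pawl hold it for a moment. Then flip the pawl off by its red pin and wind the ram all the way back, never forcing the knob back against the pawl. Do not push the bush with the fingers, and leave the other things on the bench where they are.

Things in the scene. Friction and masses are not known exactly. Their poses are not given: they have to be found in the camera images.
- press: Fixed bench press: aluminium plate 220 x 420 x 12 mm, grey gear case on two pillars (+y half, top 118 mm up), block on a rail (-y half). Origin: centre of the plate's underside. In its frame the ram runs along y at x = 0, 90 mm up, pressing towards -y; knob axis at x -22, y 70 mm; pawl along y at x 18 mm. Wire handles, 45 mm high, at the plate's -y end.
- knob_grip (a point): Grip point of the black knurled knob, on its vertical axis: a cylinder 44 mm across whose grip part runs from 21 mm below this point to 17 mm above it. Beneath it, from 27 mm below this point down, is the brass ratchet wheel, 73 mm across. Apart from the flat pawl lever, which lies on the wheel's level and reaches at most 4 mm above it, nothing stands within 80 mm of the axis.
- knob (a joint): Knob angle, rad, clockwise from above positive, 0 (ram fully back) to 2.9. 24 teeth; the pawl clicks in just past each multiple of 0.262 (turn 0.05 past it; let go loaded, it settles back to it). Ram: 15 mm per rad, 3.9 mm per click. Torque: 0.04 N m plus 0.06 per rad/s plus 0.015 per newton of ram force. Pawl off: the loaded nose spring unwinds it up to 3 clicks, then it stays where left.
- pawl (a joint): Angle of the pawl, rad: about -0.02 to 0.12 while it rides on the wheel (in), 0.5 when flipped right off; over-centre at 0.27, it falls one way or the other and stays there. It counts as off above 0.35.
- pawl_pin (a point): Middle of the pawl's upright red pin, 12 mm across, from 21 mm below this point (the lever's top) to 17 mm above it; 47 mm from the pawl's pivot, on the far side from the ratchet wheel. Pushing it about 24 mm towards the press's -x, square to the lever, flips the pawl off; under load this takes 5 to 15 N. 60 mm on its +x side is clear.
- pawl_pivot (a point): The pawl's vertical pivot on the press's top plate; the line from here to the pin is the lever's direction (the press's +y when the pawl is in).
- nose_face (a point): Centre of the front face of the ram's brass nose (20 mm across). The nose is carried on a spring in the ram, 2.5 N per mm, 16 mm of travel, so the ram's force is felt to build up gradually, about 10 N per click once the bush has stopped.
- bore_mouth (a point): Centre of the bore's mouth in the face of the bearing block (70 mm wide, 75 mm tall, fixed on the rail) that looks to the press's +y. The distance from the ram varies from job to job.
- bush (a joint): How far the bush stands out: the gap between the underside of its flange and the block's face, m; 0 is fully home, at most 0.016. Sliding it takes about 10 N.
- bush_flange (a point): Centre of the front face of the bush's brass flange, 32 mm across and 5 mm thick, facing the ram's nose.
- dish: Round red dish, 110 mm across, 25 mm high, loose on the bench; origin under its centre. Bystander.
- spare_bush: A spare brass bush, 32 mm across the flange and 35 mm tall, standing on the bench; origin under its centre. Bystander.
- spare_block: A spare aluminium bearing block, 70 x 45 x 75 mm, standing on the bench; origin under its centre. Bystander.
- screwdriver: A screwdriver lying on the bench; origin at its middle. Bystander.

How it is judged:
By the outcome, as a careful person would: the job done as asked, in the order asked, and still so for the second after the job is handed in, with the robot touching nothing.
It also fails if it takes over 67 s, if anything falls off the work surface, if the arm or the gripper's body presses on something with over 40 N, if the wrist force passes 120 N, or if a joint passes its speed limit or range.

## Working session

There is one attempt and no reset: what is moved stays moved. The work goes in short steps, each a Python script; the robot and the scene stay as the last script left them, time stands still between calls to the robot, and variables do not carry over. Pictures are saved under pics/ and viewed, and the job is handed in when it is done.

```bash
ls; mkdir -p pics
cat > h.py <<'E'
import numpy as np, cv2
from rig import ctrl, vision
def snap(name,fn):
    m=vision.camera_model(name); im=vision.snapshot(name); cv2.imwrite('pics/'+fn,im[:,:,::-1]); return im,m
E
python3 - <<'E'
from h import *
import json
for n in ['scene','side','wrist']:
    im,m=snap(n,n+'0.png'); print(n,{k:np.round(v,4).tolist() for k,v in m.items()})
s=ctrl.observe(); print(s)
E
```

```text
pics
scene {'fx': 489.9463, 'fy': 489.9463, 'cx': 317.4321, 'cy': 237.5981, 'D': [-0.075, 0.0, 0.0, 0.0, 0.0], 'R': [[0.73, 0.6834, -0.0007], [0.4138, -0.4428, -0.7954], [-0.5439, 0.5804, -0.606]], 't': [-0.4325, -0.1669, 1.3955]}
side {'fx': 455.2045, 'fy': 455.2045, 'cx': 326.5947, 'cy': 243.469, 'D': [0.0215, 0.0, 0.0, 0.0, 0.0], 'R': [[-0.8395, -0.5432, -0.0109], [-0.3833, 0.6064, -0.6967], [0.3851, -0.5807, -0.7173]], 't': [0.5187, 0.3195, 0.9136]}
wrist {'fx': 426.1165, 'fy': 426.1165, 'cx': 313.4281, 'cy': 236.2519, 'D': [-0.089, 0.0, 0.0, 0.0, 0.0], 'R': [[1.0, -0.0005, -0.0005], [-0.0003, -0.962, 0.273], [-0.0006, -0.273, -0.962]], 't': [-0.7235, -0.0318, 0.39]}
{'time_s': 0.15, 'joint_pos': array([-0.07664717,  0.59993044, -0.00251889,  1.59992783,  0.0017877 ,
        0.94289063, -0.07976865]), 'qd': array([ 5.33248064e-04, -7.36981391e-04,  1.49444332e-03, -2.74416064e-03,
        8.25645308e-05,  8.65316155e-04, -4.04397386e-04]), 'tau': array([ 4.23705205e-03, -7.65584278e+01,  1.49971146e+00, -2.52563953e+01,
       -5.22377843e-02,  1.48844108e-02,  9.41959070e-05]), 'position': array([ 7.24664852e-01, -5.62284957e-05,  2.34973102e-01]), 'eef_rot': array([[-9.45488964e-06,  9.99999340e-01, -1.14850354e-03],
       [ 9.99999993e-01,  9.32251609e-06, -1.15262715e-04],
       [-1.15251932e-04, -1.14850462e-03, -9.99999334e-01]]), 'force': array([ 0.7540278 ,  0.09797156, -0.46222712]), 'ft_torque': array([ 0.01399274,  0.01508167, -0.02222233]), 'width': 0.09285244587984036}
```

View pics/scene0.png

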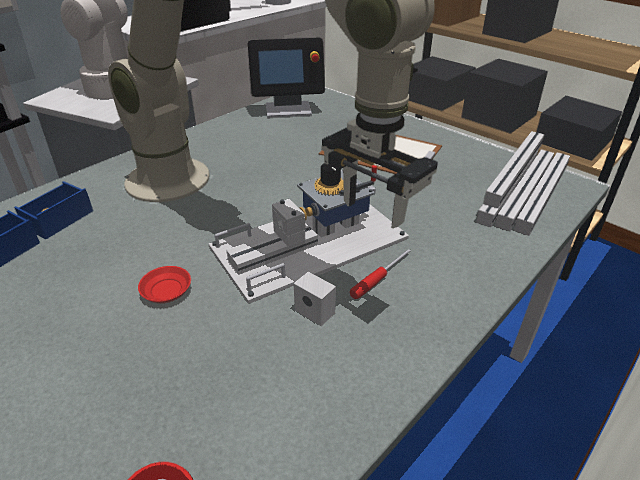

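View pics/side0.png

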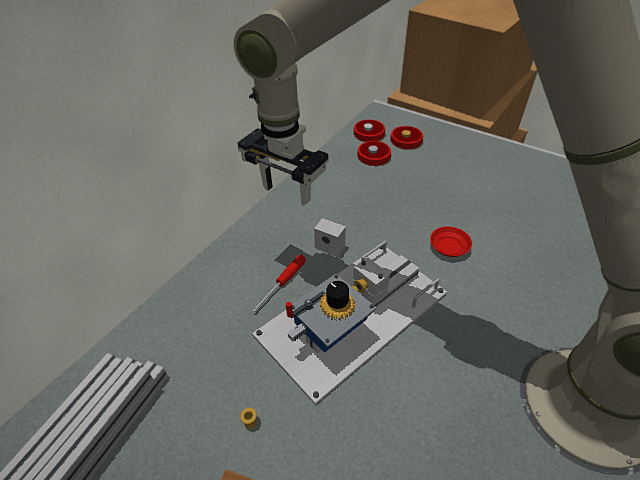

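View pics/wrist0.png

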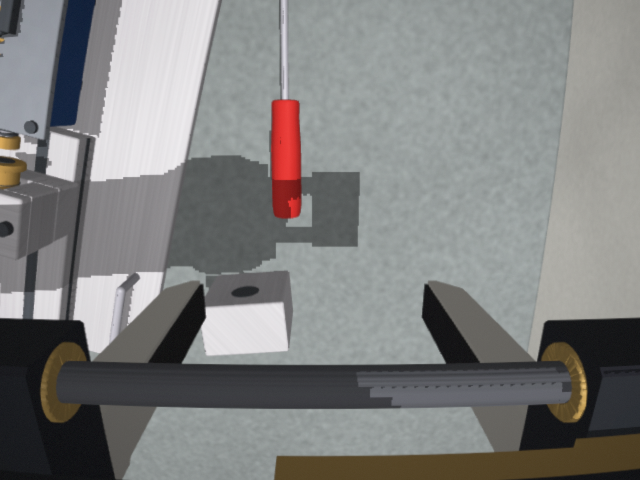

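The side view (camera 2) shows the whole press with its knob near (338,292) and the red pin near (289,310). I'll enlarge it.

Run:
```python
import cv2
a=cv2.imread('pics/side0.png'); c=a[225:415,245:455]; cv2.imwrite('pics/side0c.png',cv2.resize(c,None,fx=3.8,fy=3.1,interpolation=cv2.INTER_CUBIC)[:600,:800])
c=a[230:410,245:455]; cv2.imwrite('pics/side0c.png',cv2.resize(c,None,fx=3.3,fy=3.3,interpolation=cv2.INTER_CUBIC))
a=cv2.imread('pics/scene0.png'); c=a[150:310,200:420]; cv2.imwrite('pics/scene0c.png',cv2.resize(c,None,fx=3.5,fy=3.5,interpolation=cv2.INTER_CUBIC))
```

```text
(no output)
```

View pics/side0c.png

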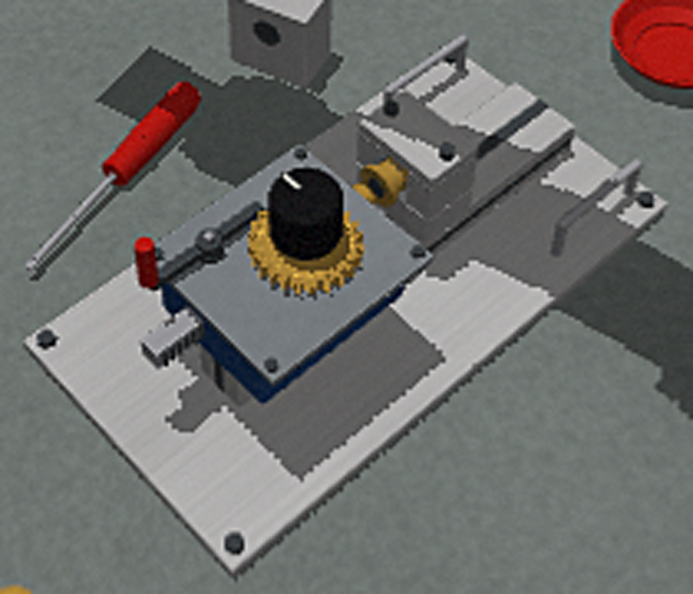

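View pics/scene0c.png

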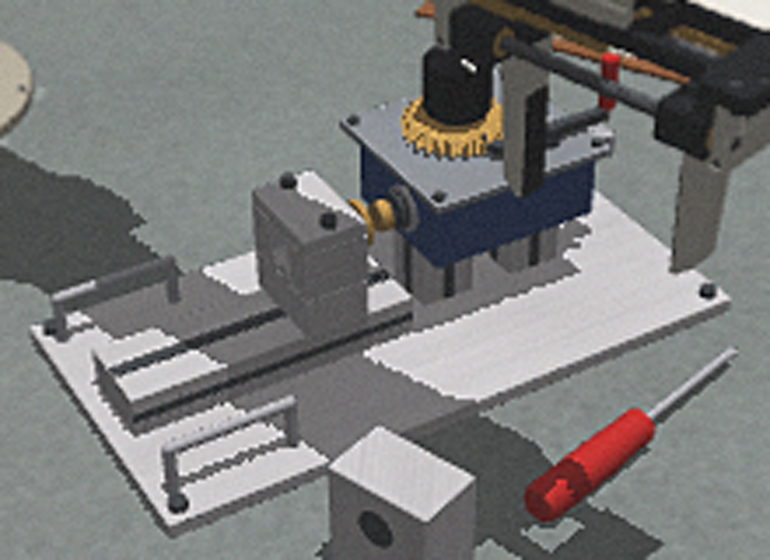

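Side crop shows plate corners at (25,343), (235,575), (665,205), (470,62) (crop px); the scene crop shows them at (730,300), (172,535), (33,330). Next I fit the press pose.

```bash
cat >> h.py <<'E'
def ray(m,uv):
    K=np.array([[m['fx'],0,m['cx']],[0,m['fy'],m['cy']],[0,0,1]])
    p=cv2.undistortPoints(np.array([[uv]],float),K,np.array(m['D']))[0,0]
    R=np.array(m['R']);t=np.array(m['t'])
    return -R.T@t, R.T@np.array([p[0],p[1],1])
def onz(m,uv,z):
    c,d=ray(m,uv); return c+d*(z-c[2])/d[2]
def proj(m,X):
    K=np.array([[m['fx'],0,m['cx']],[0,m['fy'],m['cy']],[0,0,1]])
    R=np.array(m['R']);t=np.array(m['t'])
    return cv2.projectPoints(np.atleast_2d(np.array(X,float)),cv2.Rodrigues(R)[0],t,K,np.array(m['D']))[0][:,0]
E
python3 - <<'E'
from h import *
from scipy.optimize import least_squares
ms,mc=vision.camera_model('side'),vision.camera_model('scene')
S=lambda u,v:(u/3.3+245-.35,v/3.3+230-.35)
C=lambda u,v:(u/3.5+200-.36,v/3.5+150-.36)
obs=[(ms,S(25,343),(110,210,12)),(ms,S(235,573),(-110,210,12)),(ms,S(665,205),(-110,-210,12)),(ms,S(470,62),(110,-210,12)),
(mc,C(730,299),(110,210,12)),(mc,C(172,535),(110,-210,12)),(mc,C(33,330),(-110,-210,12))]
for m,uv,p in obs: print(p,np.round(onz(m,uv,.012),4))
def W(q,p):
    c,s=np.cos(q[2]),np.sin(q[2]); p=np.array(p)/1000
    return np.array([q[0]+c*p[0]-s*p[1],q[1]+s*p[0]+c*p[1],p[2]])
def f(q): return np.concatenate([onz(m,uv,.012)[:2]-W(q,p)[:2] for m,uv,p in obs])
for y0 in (0,2,4):
    r=least_squares(f,[.6,.1,y0]); print(r.x,r.cost)
    if r.cost<1e-3: q=r.x
print(np.round(f(q).reshape(-1,2)*1000,1))
np.save('q.npy',q)
K=W(q,(-22,70,0)); print('knob axis',K, np.hypot(*K[:2]))
# triangulate knob top/centre, pin
def tri(a,b):
    A=[];y=[]
    for m,uv in (a,b):
        c,d=ray(m,uv);d/=np.linalg.norm(d);P=np.eye(3)-np.outer(d,d);A.append(P);y.append(P@c)
    return np.linalg.lstsq(np.vstack(A),np.hstack(y),rcond=None)[0]
print('knob top c',tri((ms,S(308,190)),(mc,C(457,57))))
print('pin mid top',tri((ms,S(146,242)),(mc,C(611,57))),'bottom',tri((ms,S(149,285)),(mc,C(608,105))))
print('pin exp',W(q,(18,150,0)))
for n in [(18,100,118),(18,147,140)]: print(W(q,n))
E
```

```text
(110, 210, 12) [0.662  0.2383 0.012 ]
(-110, 210, 12) [0.4516 0.296  0.012 ]
(-110, -210, 12) [ 0.3426 -0.1048  0.012 ]
(110, -210, 12) [ 0.5294 -0.1569  0.012 ]
(110, 210, 12) [0.6662 0.2377 0.012 ]
(110, -210, 12) [ 0.5614 -0.1692  0.012 ]
(-110, -210, 12) [ 0.3472 -0.1073  0.012 ]
[ 0.50160733  0.06651948 -0.27388114] 0.0003792854922769002
[ 0.50160733  0.06651948 -0.2738811 ] 0.00037928549227729985
[0.50160733 0.06651948 6.00930415] 0.0003792854922768883
[[ -2.3  -0.6]
 [ -0.9  -2.4]
 [  3.7   1.1]
 [-21.3   8.5]
 [  1.9  -1.3]
 [ 10.7  -3.8]
 [  8.3  -1.4]]
knob axis [0.4993602  0.13986081 0.        ] 0.5185765668298924
knob top c [0.50190855 0.13672926 0.17701732]
pin mid top [0.56540078 0.21551112 0.16910968] bottom [0.56376261 0.2188781  0.13097831]
pin exp [0.55950693 0.20606028 0.        ]
[0.54598344 0.15792386 0.118     ]
[0.55869552 0.2031721  0.14      ]
```

```bash
cat >> h.py <<'E'
def W(q,p):
    c,s=np.cos(q[2]),np.sin(q[2]); p=np.array(p)/1000
    return np.array([q[0]+c*p[0]-s*p[1],q[1]+s*p[0]+c*p[1],p[2]])
E
python3 - <<'E'
from h import *
from scipy.optimize import least_squares
ms,mc=vision.camera_model('side'),vision.camera_model('scene')
S=lambda u,v:(u/3.3+245-.35,v/3.3+230-.35)
C=lambda u,v:(u/3.5+200-.36,v/3.5+150-.36)
obs=[(ms,S(25,343),(110,210,12)),(ms,S(235,573),(-110,210,12)),(ms,S(665,205),(-110,-210,12)),
(mc,C(730,299),(110,210,12)),(mc,C(172,535),(110,-210,12)),(mc,C(33,330),(-110,-210,12))]
f=lambda q:np.concatenate([onz(m,uv,.012)[:2]-W(q,p)[:2] for m,uv,p in obs])
q=least_squares(f,[.5,.07,-.27]).x
print(q,np.round(f(q).reshape(-1,2)*1000,1)); np.save('q.npy',q)
print('knob',W(q,(-22,70,158)),'pinexp',W(q,(18,147,152)))
for n,m,off,sc,fn in (('side',ms,(245,230),3.3,'side0c.png'),('scene',mc,(200,150),3.5,'scene0c.png')):
    im=cv2.imread('pics/'+fn)
    P=[(x,y,12) for x in(-110,110) for y in (-210,210)]+[(-22,70,z) for z in(133,158,175)]+[(18,147,z) for z in(131,152,169)]+[(18,100,131)]
    t=np.linspace(0,2*np.pi,40)
    P+=[(-22+22*np.cos(a),70+22*np.sin(a),175) for a in t]+[(-22+36.5*np.cos(a),70+36.5*np.sin(a),131) for a in t]
    for uv in proj(m,[W(q,p) for p in P]):
        u=((uv+.35-off)*sc).astype(int); cv2.circle(im,tuple(map(int,u)),2,(0,255,0),-1)
    cv2.imwrite('pics/ov_'+fn,im)
E
```

```text
[ 0.50515889  0.06510545 -0.26040449] [[-3.5 -1.4]
 [-1.4 -0.3]
 [-2.2  4.7]
 [ 0.6 -2. ]
 [ 4.  -3.1]
 [ 2.4  2.2]]
knob [0.50192359 0.13840983 0.158     ] pinexp [0.56040033 0.20251499 0.152     ]
```

View pics/ov_side0c.png

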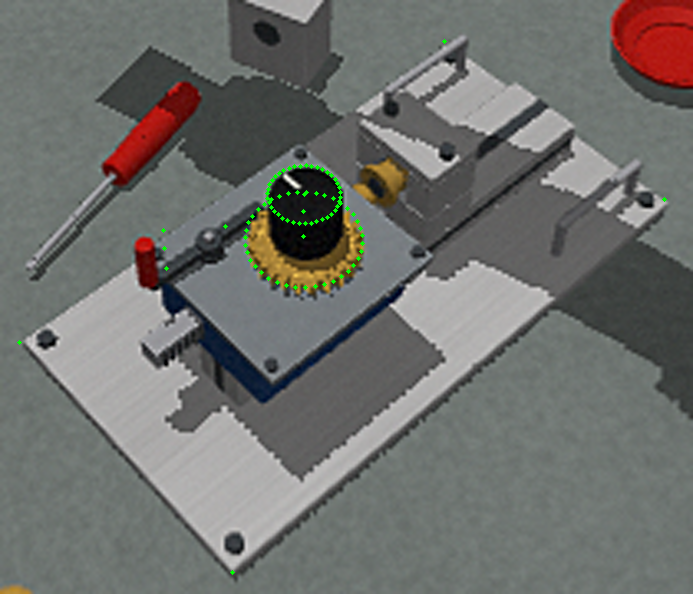

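View pics/ov_scene0c.png

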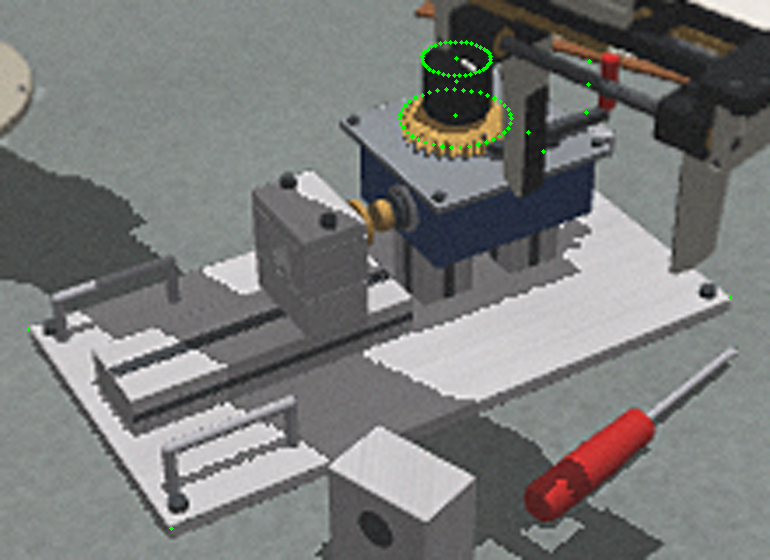

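The overlay matches the plate, knob and wheel in both pictures (a few mm). Pin by triangulation is at (0.565, 0.217), z 0.131–0.169. Now I check the wrist-turn range at the knob.

```bash
cat >> h.py <<'E'
q=np.load('q.npy')
def Rd(psi):
    "tool down, tool x at world heading psi"
    x=np.array([np.cos(psi),np.sin(psi),0]); z=np.array([0,0,-1.]); return np.column_stack([x,np.cross(z,x),z])
def tz(): return ctrl.observe()['ft_torque'][2]
E
python3 - <<'E'
from h import *
K=W(q,(-22,70,158))
for d in range(-180,181,30):
    j=ctrl.inverse_kinematics([K[0],K[1],.16],Rd(np.radians(d)))
    print(d,None if j is None else np.round(j,2))
print('press -y heading deg',np.degrees(q[2])-90)
E
```

```text
-180 [-0.09  0.49 -0.4   2.12  0.34  0.59  0.84]
-150 [ 0.01  0.51 -0.54  2.11  0.45  0.63  1.25]
-120 [ 0.1   0.54 -0.68  2.11  0.55  0.67  1.66]
-90 [ 0.19  0.58 -0.82  2.1   0.65  0.73  2.08]
-60 [-0.83  0.55  0.67  2.16 -0.6   0.61 -2.35]
-30 [-0.74  0.52  0.52  2.16 -0.47  0.58 -1.97]
0 [-0.64  0.49  0.38  2.15 -0.34  0.55 -1.59]
30 [-0.55  0.48  0.24  2.15 -0.22  0.54 -1.2 ]
60 [-0.45  0.47  0.11  2.14 -0.09  0.54 -0.8 ]
90 [-0.37  0.47 -0.02  2.14  0.01  0.54 -0.39]
120 [-0.28  0.47 -0.14  2.13  0.12  0.55  0.02]
150 [-0.19  0.48 -0.26  2.12  0.22  0.57  0.44]
180 [-0.09  0.49 -0.4   2.12  0.34  0.59  0.84]
press -y heading deg -104.92007800561922
```

Run:
```python
from h import *
K=W(q,(-22,70,158))
jh=np.array(ctrl.inverse_kinematics([K[0],K[1],.225],Rd(np.pi/2)))
jh[6]+=np.radians(165)-0.02
print(jh)
t0=ctrl.observe()['time_s']
ctrl.move_gripper(.07,40) 
ctrl.set_joints(jh)
s=ctrl.observe(); print(s['time_s']-t0,s['position'],s['eef_rot'][:,0],s['width'],s['ft_torque'],s['force'])
snap('wrist','w1.png'); np.save('w1m.npy',vision.camera_model('wrist'),allow_pickle=True); snap('side','s1.png'); snap('scene','c1.png')
```

```text
[-0.36159778  0.37033005 -0.02204416  2.07446427  0.01242931  0.69691834
  2.46811402]
2.7833 [0.50224905 0.13832605 0.22507216] [-2.78991312e-01 -9.60293615e-01 -1.46365175e-04] 0.07004295966184403 [ 0.15479189 -0.0090815   0.02676472] [ 0.4311155  -0.1585114  -0.82872002]
```

View pics/w1.png

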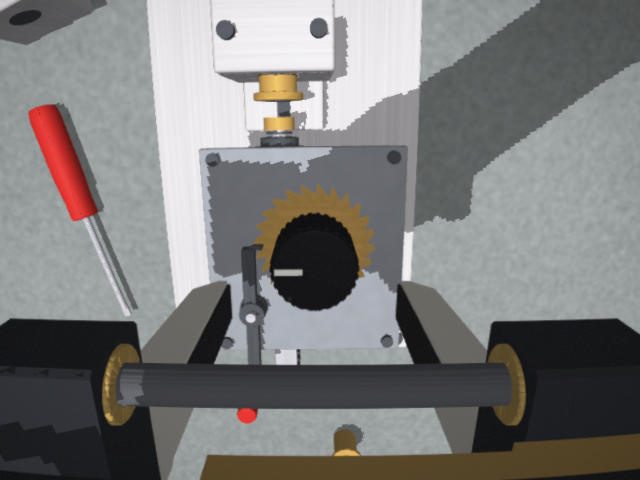

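View pics/s1.png

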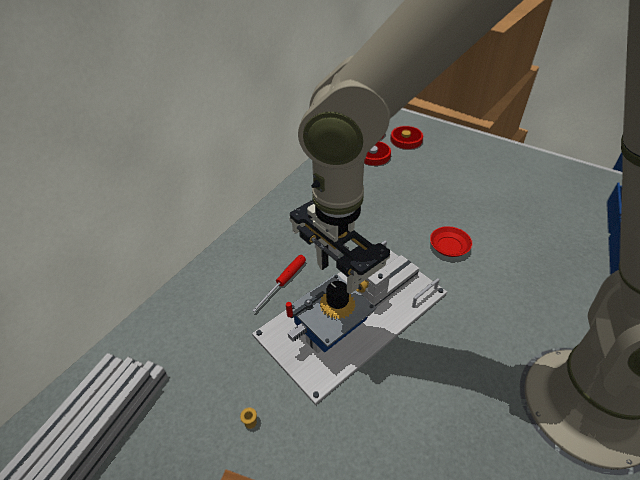

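View pics/c1.png

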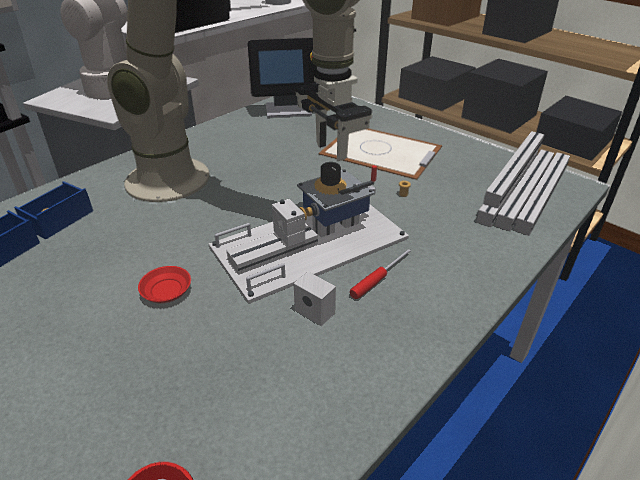

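The wrist picture looks straight down on it: block face near row 76, flange rows ~92-101, nose face near row 118, all around column 278; knob centre (314,270), pin (247,415). Zooming in to measure.

Run:
```python
import cv2
a=cv2.imread('pics/w1.png'); c=a[55:165,200:360]; cv2.imwrite('pics/w1z.png',cv2.resize(c,None,fx=5,fy=5,interpolation=cv2.INTER_NEAREST))
```

```text
(no output)
```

View pics/w1z.png

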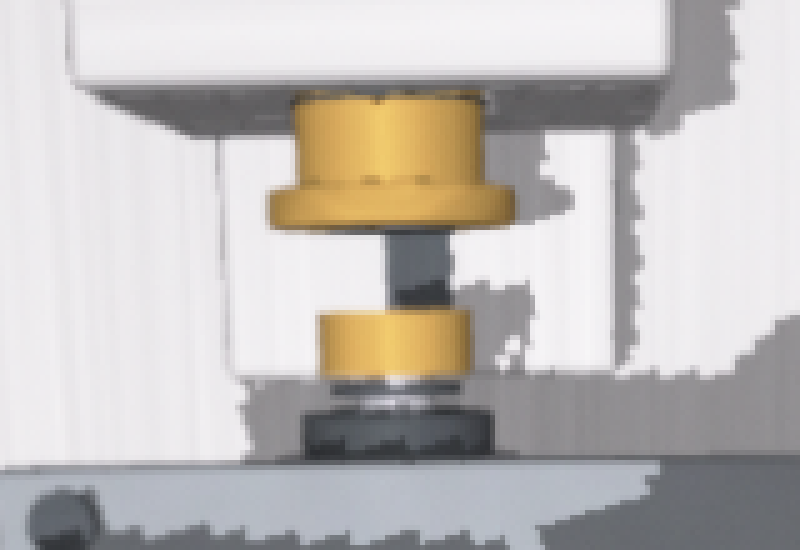

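Run:
```python
from h import *
m=np.load('w1m.npy',allow_pickle=True).item()
c,s=np.cos(q[2]),np.sin(q[2])
def pr(u,v,z,zoom=True):
    if zoom: u,v=u/5+200-.4,v/5+55-.4
    p=onz(m,(u,v),z)-np.array([q[0],q[1],0]); return np.round(1000*np.array([c*p[0]+s*p[1],-s*p[0]+c*p[1],p[2]]),1)
print('tube at block',pr(390,97,.1025))
print('flange under top',pr(392,184,.106),'front limb',pr(392,230,.106), pr(392,230,.098))
print('flange side L under',pr(268,192,.090),'front',pr(272,224,.090),'R',pr(517,192,.09),pr(514,224,.09))
print('nose face top',pr(395,311,.100),'L',pr(319,313,.09),'R',pr(471,313,.09),'nose back',pr(395,377,.1))
print('knob top c',pr(314,262,.175,False),pr(314,270,.175,False),'pin top',pr(247,413,.169,False),'pivot',pr(251,313,.133,False))
print('case edge', pr(400,462,.118))
```

```text
tube at block [ -3.  -31.7 102.5]
flange under top [ -3.1 -21.3 106. ] front limb [ -2.9 -15.9 106. ] [ -2.3 -16.2  98. ]
flange side L under [ 14.  -21.7  90. ] front [ 13.7 -17.7  90. ] R [-17.8 -20.8  90. ] [-17.3 -16.9  90. ]
nose face top [ -2.4  -6.3 100. ] L [ 8.2 -6.4 90. ] R [-11.4  -5.9  90. ] nose back [ -2.1   1.7 100. ]
knob top c [-22.9  63.6 175. ] [-22.8  67.8 175. ] pin top [ 17.8 157.  169. ] pivot [ 17.3 110.8 133. ]
case edge [ -3.8  11.1 118. ]
```

Run:
```python
from h import *
m=np.load('w1m.npy',allow_pickle=True).item()
im=cv2.imread('pics/w1.png')
c=im[175:325,230:390].copy()
for col,(x,y,z,r) in (((0,255,0),(-22,70,175,22)),((0,0,255),(-22,67,175,22))):
    t=np.linspace(0,2*np.pi,120)
    # draw on upscaled
    globals().setdefault('big',cv2.convertScaleAbs(cv2.resize(c,None,fx=4.9,fy=4,interpolation=cv2.INTER_NEAREST) if 0 else cv2.resize(c,None,fx=4,fy=4,interpolation=cv2.INTER_NEAREST),alpha=2.2))
    for u in proj(m,[W(q,(x+r*np.cos(a),y+r*np.sin(a),z)) for a in t]):
        cv2.circle(big,(int((u[0]-230+.5)*4),int((u[1]-175+.5)*4)),1,col,-1)
cv2.imwrite('pics/w1k.png',big)
```

```text
(no output)
```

View pics/w1k.png

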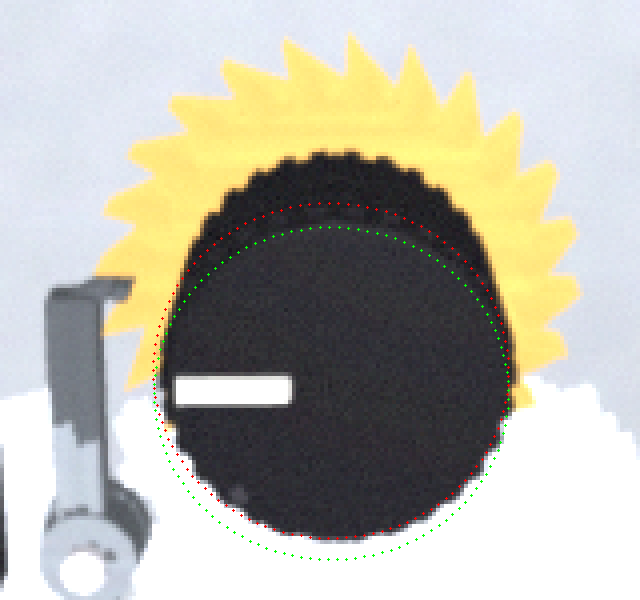

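Run:
```python
from h import *
K=W(q,(-22.7,68.6,161)); np.save('K.npy',K)
s=ctrl.observe(); t0=s['time_s']
r=ctrl.move_straight(K,vel=.1,f_stop=15)
s=ctrl.observe(); print(r,s['position'],s['force'],s['ft_torque'])
ctrl.move_gripper(.035,40)
s=ctrl.observe(); print(s['time_s'],s['width'],s['position'],s['force'],s['ft_torque'],s['joint_pos'])
snap('wrist','w2.png')
```

```text
False [0.50115726 0.13730567 0.16128781] [-0.05036203  0.50892016  0.76021619] [ 0.0674783  -0.04388912 -0.02249583]
4.425 0.0432975600246203 [0.50153823 0.13716806 0.16135511] [ 1.60590243 -1.32302145  3.16356402] [-0.02370926 -0.29876237 -0.01344115] [-0.36048345  0.46220197 -0.02189708  2.13684407  0.01949562  0.54146681
  2.46265679]
```

View pics/w2.png

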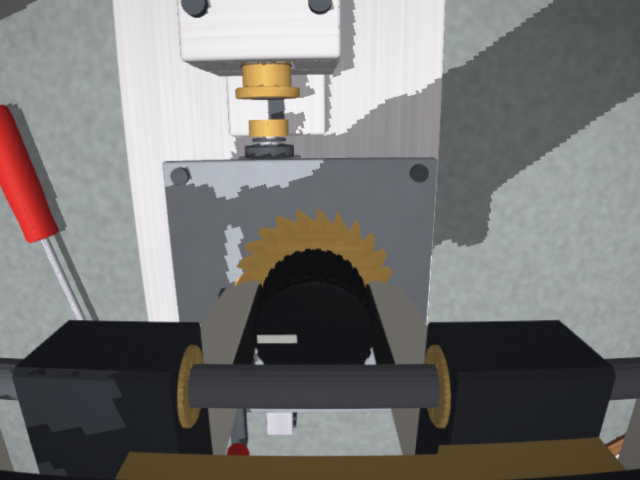

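The jaws are centred on the knob (side forces about 2 N) and the white mark sits at (277,339). First stroke: 5 clicks in steps, logging torque.

```bash
cat >> h.py <<'E'
T=2*np.pi/24
def turn(j0,th):
    j=np.array(j0).copy(); j[6]-=th; ctrl.set_joints(j)
E
python3 - <<'E'
from h import *
s=ctrl.observe(); j0=s['joint_pos']; np.save('j0.npy',j0)
for n in (2.25,3.25,4.25,5.2):
    turn(j0,n*T); s=ctrl.observe()
    print(n,round(s['time_s'],2),'turned/T',round((j0[6]-s['joint_pos'][6])/T,3),'tz',round(s['ft_torque'][2],3),np.round(s['force'],1),s['width'],s['position'])
snap('wrist','w3.png'); snap('side','s3.png')
E
```

```text
2.25 5.09 turned/T 2.239 tz -0.035 [0.1 0.9 1.7] 0.04335112901977215 [0.50135945 0.13733634 0.161347  ]
3.25 5.45 turned/T 3.228 tz 0.093 [-0.1  0.7  3.6] 0.043767253423056804 [0.50131226 0.13741707 0.16133725]
4.25 5.81 turned/T 4.223 tz 0.08 [-1.7  2.8  3.6] 0.04328640823148444 [0.50130891 0.13752869 0.16134064]
5.2 6.16 turned/T 5.17 tz 0.107 [-2.6  3.6  3.3] 0.04338116548930288 [0.50133385 0.13763297 0.16134247]
```

View pics/w3.png

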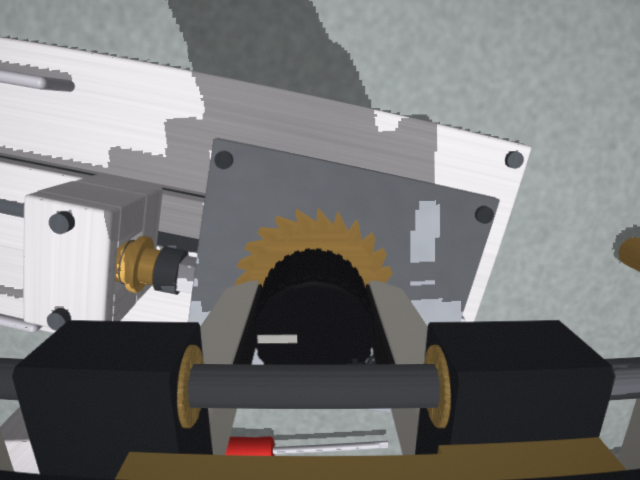

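No slip (mark still at (277,339)); torque is in the sliding range. I'll take the fresh grip now, and look at the bush between.

Run:
```python
from h import *
j0=np.load('j0.npy')
turn(j0,5.27*T); s=ctrl.observe(); print((j0[6]-s['joint_pos'][6])/T,s['ft_torque'][2])
ctrl.hold(.2); print(tz())
ctrl.move_gripper(.062); print(ctrl.observe()['width'])
ctrl.set_joints(j0); ctrl.hold(.3)
s=ctrl.observe(); print(s['time_s'],s['position'],s['ft_torque'])
im,m=snap('wrist','w4.png'); np.save('w4m.npy',m,allow_pickle=True)
cv2.imwrite('pics/w4z.png',cv2.resize(im[30:180,180:360,::-1],None,fx=4,fy=4,interpolation=cv2.INTER_NEAREST))
```

```text
5.252335294194004 0.1524976762245636
0.19983976650789745
0.061412553299023655
8.8083 [0.50153794 0.13715064 0.1613217 ] [0.16452775 0.04379811 0.01717645]
```

View pics/w4.png

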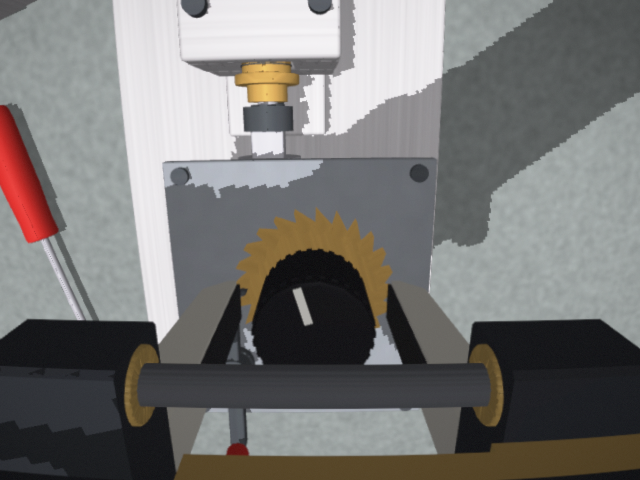

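View pics/w4z.png

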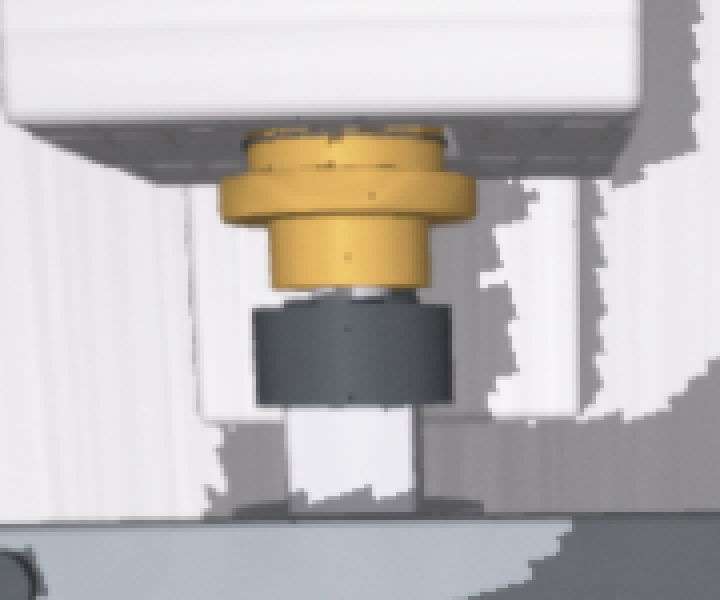

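Run:
```python
from h import *
m=np.load('w4m.npy',allow_pickle=True).item()
c,s=np.cos(q[2]),np.sin(q[2])
def pr(u,v,z):
    p=onz(m,(u/4+180-.4,v/4+30-.4),z)-np.array([q[0],q[1],0]); return np.round(1000*np.array([c*p[0]+s*p[1],-s*p[0]+c*p[1],p[2]]),1)
print('tube@block',pr(345,133,.1025),pr(345,139,.1025),'under',pr(348,168,.106),'front/nose',pr(348,220,.100),pr(348,220,.106),'sideL under',pr(220,180,.09),'noseback',pr(348,288,.1),'collar front',pr(348,308,.1))
```

```text
tube@block [ -3.1 -31.8 102.5] [ -3.1 -31.1 102.5] under [ -3.7 -27.5 106. ] front/nose [ -2.8 -22.3 100. ] [ -3.4 -21.8 106. ] sideL under [ 13.9 -28.3  90. ] noseback [ -2.4 -14.5 100. ] collar front [ -2.3 -12.2 100. ]
```

Knob mark at (302,306) turned about 75° and held by the pawl. The nose moved 16 mm and the remaining bush gap is about 4 mm, right about one click. Now a fine torque log over click 6 to find the knee.

Run:
```python
from h import *
j0=np.load('j0.npy')
ctrl.move_gripper(.035,40)
s=ctrl.observe(); print(s['time_s'],s['width'],s['force'],s['ft_torque'][2]); b=s['ft_torque'][2]
for n in [.15,.3,.45,.6,.75,.9,1.0,1.1,1.2,1.27]:
    turn(j0,n*T); ctrl.hold(.1)
    t=[]
    for k in range(4): t.append(tz()); ctrl.hold(.02)
    s=ctrl.observe(); print(round(5+(j0[6]-s['joint_pos'][6])/T,3),round(np.mean(t),3),round(np.std(t),3),round(s['time_s'],1),np.round(s['force'],1))
im,m=snap('wrist','w5.png'); np.save('w5m.npy',m,allow_pickle=True)
cv2.imwrite('pics/w5z.png',cv2.resize(im[0:200,130:360,::-1],None,fx=3,fy=3,interpolation=cv2.INTER_NEAREST))
```

```text
9.3083 0.043700751239070613 [-0.11365394  0.1252413   0.29525195] 0.034646606025874604
5.147 0.138 0.017 9.7 [ 0.7 -0.  -0.2]
5.296 0.172 0.013 10.1 [ 1.   0.2 -0.6]
5.446 0.168 0.03 10.6 [-0.2  0.5  0.9]
5.596 0.146 0.019 11.0 [ 0.3 -1.   1.3]
5.746 0.154 0.035 11.4 [ 0.6  0.2 -0.4]
5.896 0.151 0.03 11.8 [0.1 0.4 0. ]
5.998 0.163 0.03 12.2 [-0.1  1.5  0.6]
6.098 0.141 0.027 12.6 [-0.4  0.4  0.9]
6.198 0.204 0.071 13.1 [-0.   0.9  0.1]
6.269 0.18 0.039 13.5 [0.  2.  1.5]
```

View pics/w5z.png

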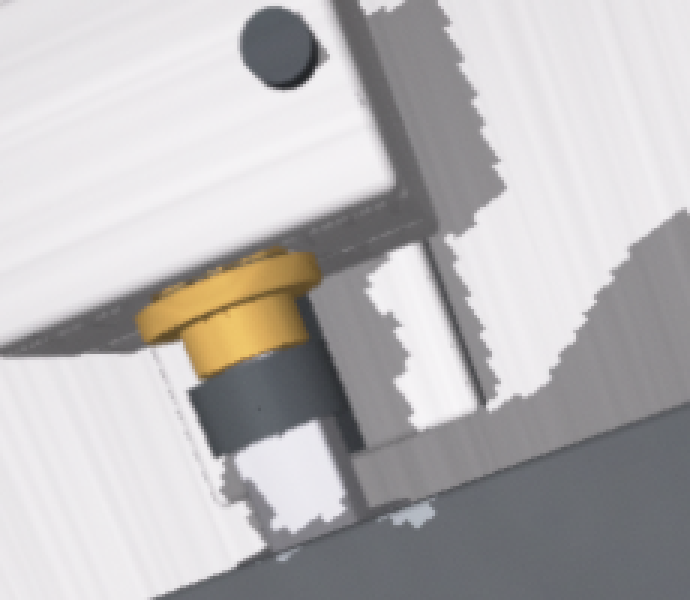

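Run:
```python
from h import *
j0=np.load('j0.npy')
for n in [1.4,1.55,1.7,1.85]:
    turn(j0,n*T); ctrl.hold(.1)
    t=[]
    for k in range(8): t.append(tz()); ctrl.hold(.04)
    s=ctrl.observe(); print(round(5+(j0[6]-s['joint_pos'][6])/T,3),round(np.mean(t),3),round(np.std(t),3),round(s['time_s'],1),np.round(s['force'],1))
im,m=snap('wrist','w6.png'); np.save('w6m.npy',m,allow_pickle=True)
cv2.imwrite('pics/w6z.png',cv2.resize(im[0:200,50:300,::-1],None,fx=3,fy=3,interpolation=cv2.INTER_NEAREST))
```

```text
6.399 0.187 0.029 14.2 [-2.4  1.9  1.2]
6.549 0.222 0.029 14.9 [-1.4  2.5  0.8]
6.699 0.25 0.03 15.6 [-3.1  2.5  1. ]
6.849 0.261 0.027 16.3 [-3.1  3.1  1.3]
```

View pics/w6z.png

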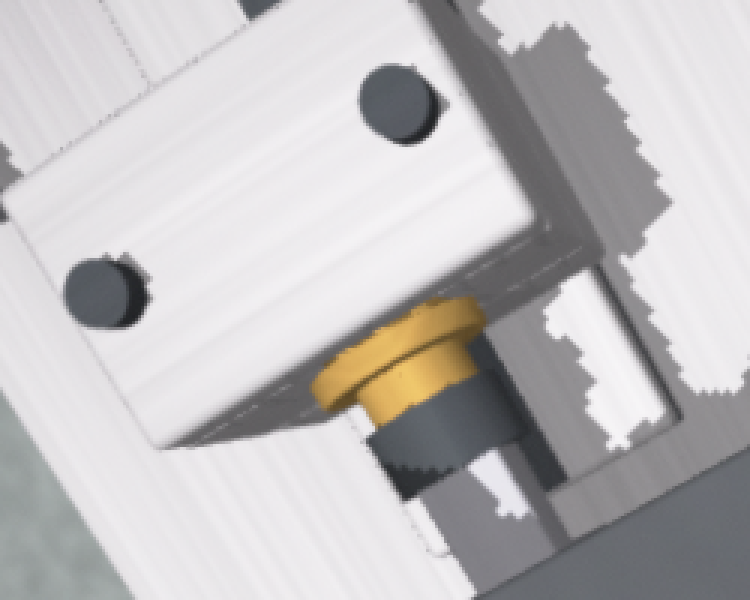

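Run:
```python
from h import *
j0=np.load('j0.npy')
for n in [2.05,2.25]:
    turn(j0,n*T); ctrl.hold(.1)
    t=[]
    for k in range(20): t.append(tz()); ctrl.hold(.04)
    s=ctrl.observe(); print(round(5+(j0[6]-s['joint_pos'][6])/T,3),round(np.mean(t),3),round(np.std(t),3),round(s['time_s'],1),np.round(s['force'],1))
im,m=snap('wrist','w7.png')
```

```text
7.045 0.216 0.036 17.5 [-2.9  2.8  1.4]
7.245 0.239 0.02 18.7 [-2.8  3.5  0.8]
```

View pics/w7.png

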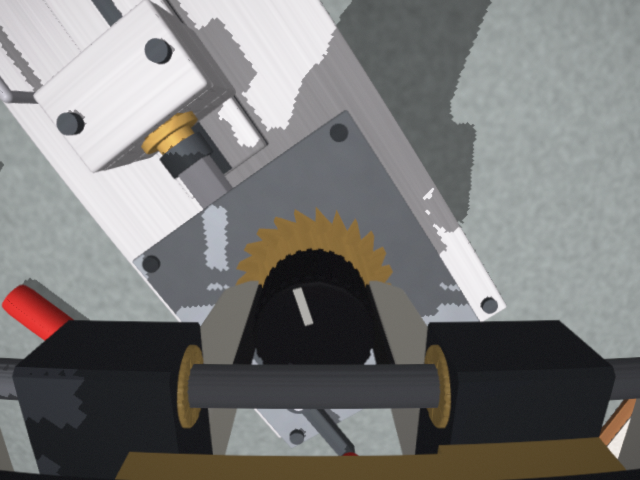

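Torque readings are ambiguous here (friction and pawl ramp mixed in), so I let the pawl hold at click 7, back the hand off and look squarely.

Run:
```python
from h import *
j0=np.load('j0.npy')
ctrl.move_gripper(.062)
ctrl.set_joints(j0); ctrl.hold(.3)
s=ctrl.observe(); print(s['time_s'],s['position'])
im,m=snap('wrist','w8.png'); np.save('w8m.npy',m,allow_pickle=True)
cv2.imwrite('pics/w8z.png',cv2.resize(im[30:180,180:360,::-1],None,fx=4,fy=4,interpolation=cv2.INTER_NEAREST))
```

```text
20.1917 [0.50151089 0.13713614 0.16134087]
```

View pics/w8.png

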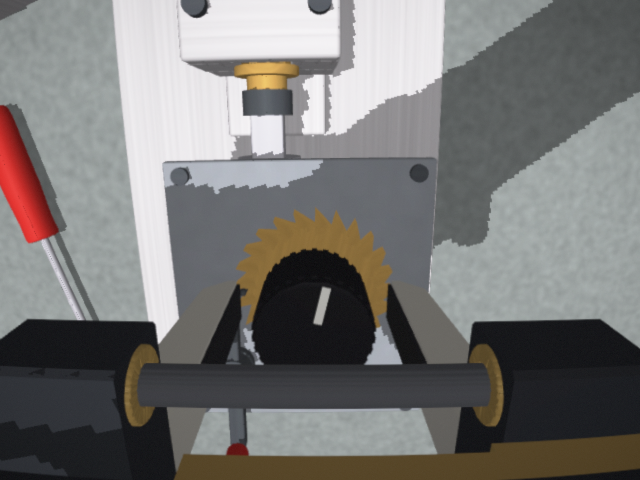

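View pics/w8z.png

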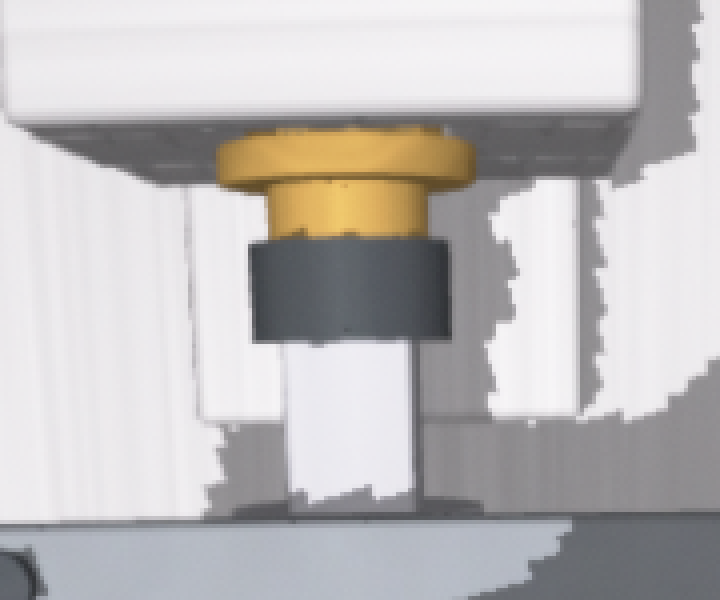

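Run:
```python
from h import *
c,s=np.cos(q[2]),np.sin(q[2])
def pr(fn,u,v,z,sc,off):
    m=np.load(fn,allow_pickle=True).item()
    p=onz(m,(u/sc+off[0]-.4,v/sc+off[1]-.4),z)-np.array([q[0],q[1],0]); return round(1000*(-s*p[0]+c*p[1]),2)
A=('w1m.npy',5,(200,55));B=('w4m.npy',4,(180,30));C=('w8m.npy',4,(180,30))
for nm,S,u,fl,fr,cf,cb in (('0',A,395,230,311,411,None),('5',B,348,220,220,308,405),('7',C,348,189,183,241,342)):
    fn,sc,off=S
    f=pr(fn,u,fr,.100,sc,off); k=pr(fn,u,cf,.1025,sc,off)
    print(nm,'nose face',f,'flange front',pr(fn,u,fl,.098,sc,off),'collar front',k,'dist',round(k-f,2), 'collar back',pr(fn,u,cb,.1025,sc,off) if cb else None)
for nm,S,u,v in (('0',A,392,184),('5',B,348,168),('7',C,348,131)): print(nm,'flange under',pr(S[0],u,v,.106,S[1],S[2]))
```

```text
0 nose face -6.35 flange front -16.21 collar front 5.82 dist 12.17 collar back None
5 nose face -22.29 flange front -22.44 collar front -12.13 dist 10.16 collar back -0.93
7 nose face -26.49 flange front -26.0 collar front -19.75 dist 6.74 collar back -8.25
0 flange under -21.27
5 flange under -27.55
7 flange under -31.59
```

Measured squarely at click 7, the flange is against the block. The nose spring is compressed about 7.5 mm, roughly 18–19 N. That puts the knee just past click 6, so 7 is the first tooth that holds it hard home. The one setting click is 8. I'll do that, let go and watch it hold.

Run:
```python
from h import *
j0=np.load('j0.npy')
ctrl.move_gripper(.035,40)
turn(j0,1.1*T); turn(j0,1.225*T); ctrl.hold(.15)
s=ctrl.observe(); print((j0[6]-s['joint_pos'][6])/T,s['ft_torque'][2],s['time_s'])
ctrl.move_gripper(.07)
ctrl.set_joints(j0); ctrl.hold(.2)
im,m=snap('wrist','w9.png'); np.save('w9m.npy',m,allow_pickle=True)
p=ctrl.observe()['position']; ctrl.move_straight([p[0],p[1],.23],vel=.15)
ctrl.hold(.5); snap('wrist','w10.png'); print(ctrl.observe()['time_s'])
```

```text
1.2181858379851465 0.4596706187194763 21.4667
23.9333
```

View pics/w9.png

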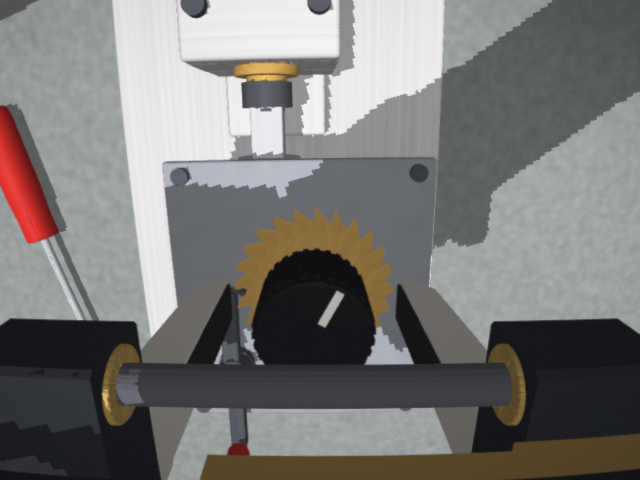

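View pics/w10.png

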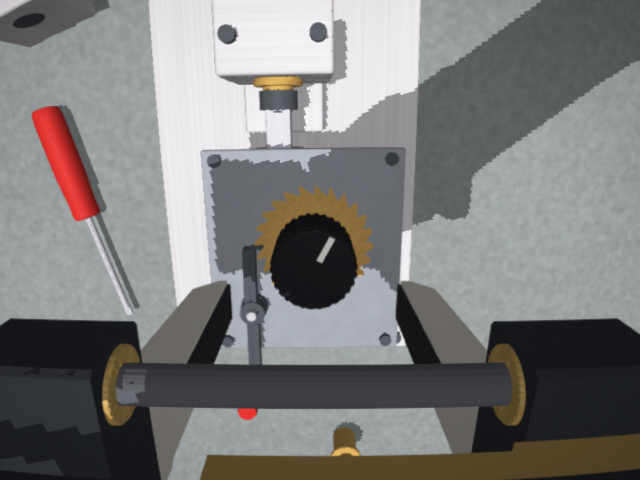

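The knob mark sits at about 120° in both pictures, taken about 1 s apart, so the pawl holds at click 8 with the flange on the block. Now for the pawl pin.

Run:
```python
from h import *
c,s=np.cos(q[2]),np.sin(q[2])
p=np.array([.5645,.217])-q[:2]; print('pin tri press',c*p[0]+s*p[1],-s*p[0]+c*p[1])
R=Rd(q[2]+np.pi)
ctrl.move_gripper(0.0)
P0=W(q,(56,155,225)); 
ctrl.move_ptp(P0,R)
r=ctrl.move_straight(W(q,(56,155,155)),vel=.15,f_stop=10); o=ctrl.observe()
print(r,o['time_s'],o['position'],o['width'],o['force'])
snap('side','s11.png'); im,m=snap('wrist','w11.png')
a=cv2.imread('pics/s11.png'); cv2.imwrite('pics/s11z.png',cv2.resize(a[220:380,230:430],None,fx=3.5,fy=3.5,interpolation=cv2.INTER_CUBIC))
```

```text
pin tri press 0.018231976263526066 0.16205220961587216
False 26.9 [0.59951234 0.20012947 0.15544565] 0.0005421211884225646 [-0.55373175  0.60183361 -0.63875546]
```

View pics/s11z.png

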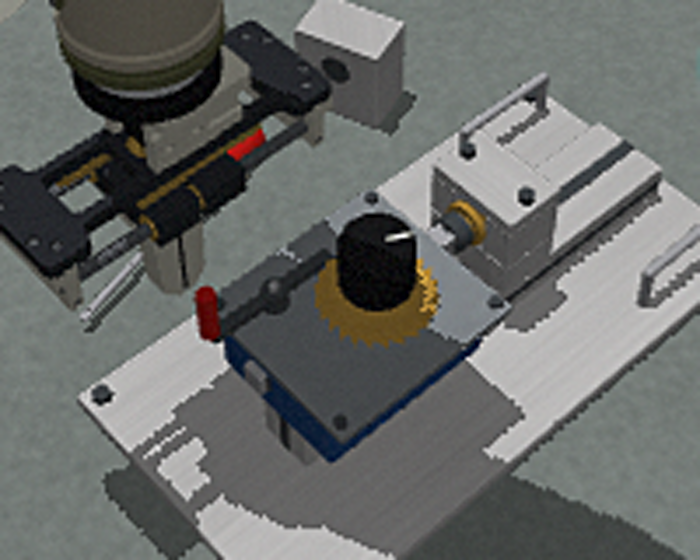

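View pics/w11.png

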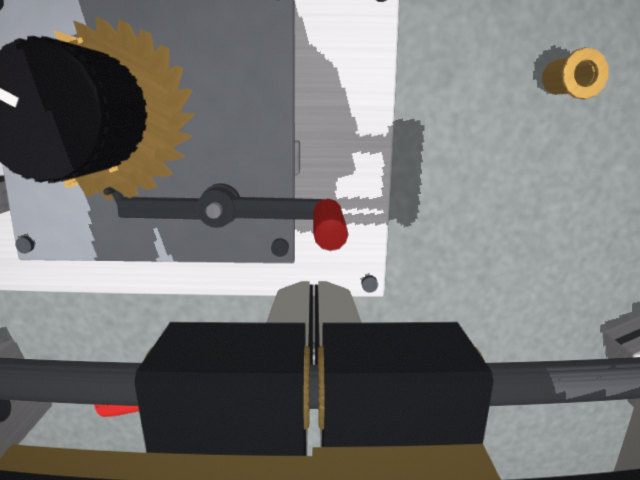

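The closed fingers stand +x of the red pin (pin at (331,235) in the wrist picture, fingers at (313,300)), lined up for the push.

Run:
```python
from h import *
c,s=np.cos(q[2]),np.sin(q[2])
px=lambda:(lambda p:(c*p[0]+s*p[1])*1000)(ctrl.observe()['position'][:2]-q[:2])
ctrl.move_straight(W(q,(50,157,155)),vel=.08)
r=ctrl.move_straight(W(q,(20,157,155)),vel=.03,f_stop=3); x0=px(); o=ctrl.observe(); print(r,x0,o['force'],o['time_s'])
if r:
    r2=ctrl.move_straight(W(q,(x0-21,156,155)),vel=.05,f_stop=35); o=ctrl.observe(); print(r2,px(),o['force'],o['time_s'])
    snap('wrist','w12.png')
```

```text
True 33.9465522142876 [ 0.01268352 -0.06152639  0.36147308] 27.8667
False 12.518586627025153 [-0.57655375 -0.12210714 -0.59031647] 28.4417
```

View pics/w12.png

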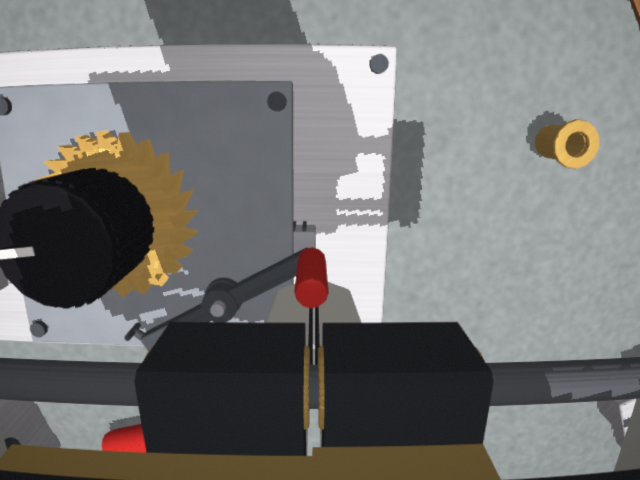

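The pawl is flipped off: lever slanted, pin at (312,280). I back away in +x, rise, and go to the knob.

Run:
```python
from h import *
j0=np.load('j0.npy')
ctrl.move_straight(W(q,(50,157,155)),vel=.15)
ctrl.move_straight(W(q,(50,157,225)),vel=.2)
ctrl.move_gripper(.07,40)
K=np.load('K.npy'); 
jh=np.array(ctrl.inverse_kinematics([K[0],K[1],.23],Rd(np.pi/2)))
jh=j0+0; 
o=ctrl.observe()
# hover directly above, wrist turned clockwise by 1.4 rad from j0
Rk=Rd(q[2]-np.pi/2-1.4)
ctrl.move_ptp([K[0],K[1],.23],Rk)
ctrl.hold(.2); o=ctrl.observe(); print(o['time_s'],o['joint_pos'],o['position'])
im,m=snap('wrist','w13.png'); np.save('w13m.npy',m,allow_pickle=True); snap('side','s13.png')
a=cv2.imread('pics/s13.png'); cv2.imwrite('pics/s13z.png',cv2.resize(a[220:380,230:430],None,fx=3.5,fy=3.5,interpolation=cv2.INTER_CUBIC))
```

```text
31.3167 [-0.64864195  0.3795081   0.36758708  2.08733163 -0.20584521  0.70798658
  1.33395086] [0.50177162 0.1379927  0.22985984]
```

View pics/w13.png

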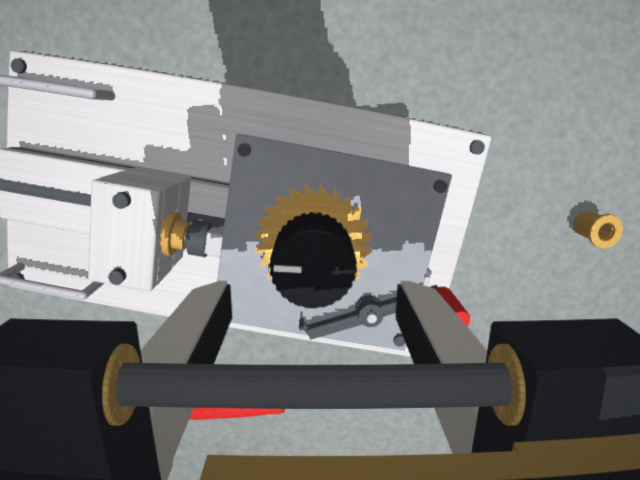

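View pics/s13z.png

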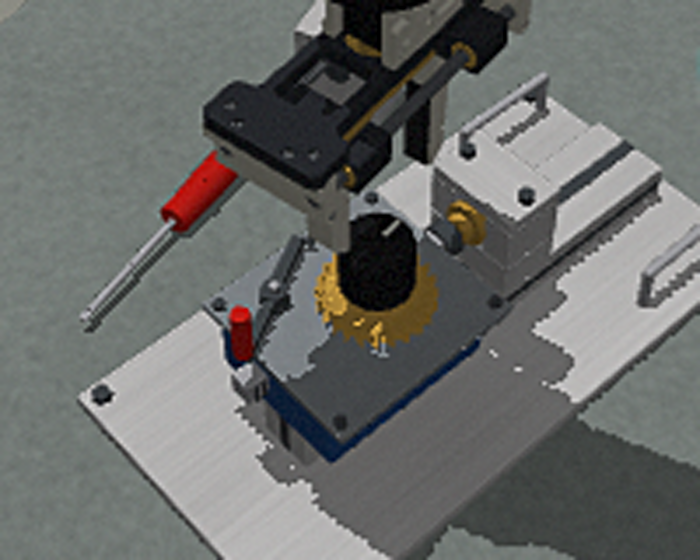

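The mark shows the knob unwound to about 1.40 rad (5.35 clicks, as the spring should do) and the pawl stays off. I grip in the first arm configuration, which has room to wind back to 0.

Run:
```python
from h import *
j0=np.load('j0.npy'); K=np.load('K.npy')
jh=np.array([-0.36159778,0.37033005,-0.02204416,2.07446427,0.01242931,0.69691834,j0[6]-1.4])
ctrl.set_joints(jh); 
r=ctrl.move_straight([K[0],K[1],.161],vel=.12,f_stop=15)
o=ctrl.observe(); print(r,o['position'],np.round(o['joint_pos'],3),o['time_s'])
ctrl.move_gripper(.035,40)
o=ctrl.observe(); j1=o['joint_pos']; np.save('j1.npy',j1); b=tz(); print(o['width'],o['force'],b)
for a in (.5,1.0,1.3,1.36,1.39,1.42,1.45):
    if j1[6]+a>2.58: break
    turn(j1,-a); ctrl.hold(.1)
    t=np.mean([tz() for k in range(1)]); o=ctrl.observe(); print(a,round(o['joint_pos'][6]-j1[6],3),round(t,3),np.round(o['force'],1),round(o['time_s'],1))
    if abs(t-b)>.3: break
snap('wrist','w14.png')
```

```text
False [0.50106006 0.13752045 0.16122682] [-0.362  0.462 -0.021  2.137  0.019  0.542  1.058] 32.575
0.04367729413715533 [-0.61088478  2.26528537  5.50843259] 0.015547195343821166
0.5 0.497 -0.086 [ 0.5 -1.2  2.7] 33.8
1.0 0.997 -0.072 [ 0.9 -3.3  1.6] 34.4
1.3 1.294 0.036 [ 2.1 -4.2  3.1] 34.9
1.36 1.354 0.039 [ 1.5 -4.3  1.6] 35.3
1.39 1.384 0.052 [ 2.8 -4.9  1.3] 35.6
1.42 1.414 0.044 [ 2.1 -4.8  2.3] 36.0
1.45 1.444 0.044 [ 3.  -4.1  2.2] 36.3
```

View pics/w14.png

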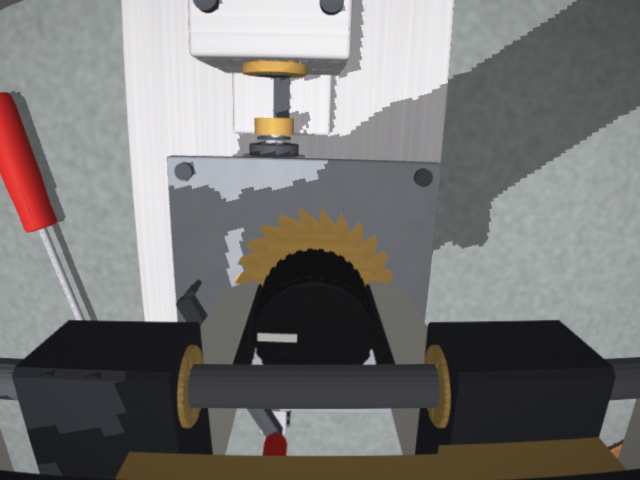

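Run:
```python
from h import *
j1=np.load('j1.npy')
for a in (1.48,1.51,1.54):
    turn(j1,-a); ctrl.hold(.15)
    t=np.mean([tz() for k in range(1)]); o=ctrl.observe(); print(a,round(o['joint_pos'][6]-j1[6],3),round(o['joint_pos'][6],3),round(t,3),np.round(o['force'],1),round(o['time_s'],1))
    if abs(t)>.3: break
im,m=snap('wrist','w15.png')
cv2.imwrite('pics/w15z.png',cv2.resize(im[30:360,180:420,::-1],None,fx=1.8,fy=1.8,interpolation=cv2.INTER_CUBIC))
```

```text
1.48 1.473 2.53 -0.642 [ 1.2 -5.2  2.3] 36.8
```

View pics/w15z.png

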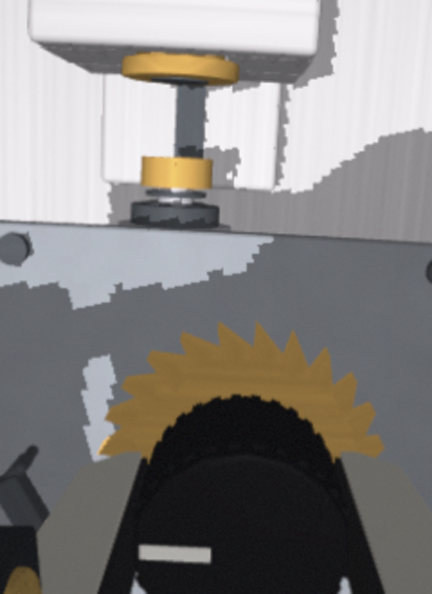

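The torque jumped to 0.64 N m: the ram is on its back stop. The flange stays on the block. I release, rise clear and check.

Run:
```python
from h import *
j1=np.load('j1.npy'); j0=np.load('j0.npy')
turn(j1,-1.445) if False else None
ctrl.move_gripper(.07)
p=ctrl.observe()['position']; ctrl.move_straight([p[0],p[1],.23],vel=.15)
jh=np.array([-0.36159778,0.37033005,-0.02204416,2.07446427,0.01242931,0.69691834,2.46811402]); ctrl.set_joints(jh); ctrl.hold(.2)
im,m=snap('wrist','w16.png'); np.save('w16m.npy',m,allow_pickle=True)
cv2.imwrite('pics/w16z.png',cv2.resize(im[55:165,200:360,::-1],None,fx=5,fy=5,interpolation=cv2.INTER_NEAREST))
snap('side','s16.png'); o=ctrl.observe(); print(o['time_s'],o['force'])
```

```text
38.625 [-0.16008219  0.2054808   0.54648785]
```

View pics/w16.png

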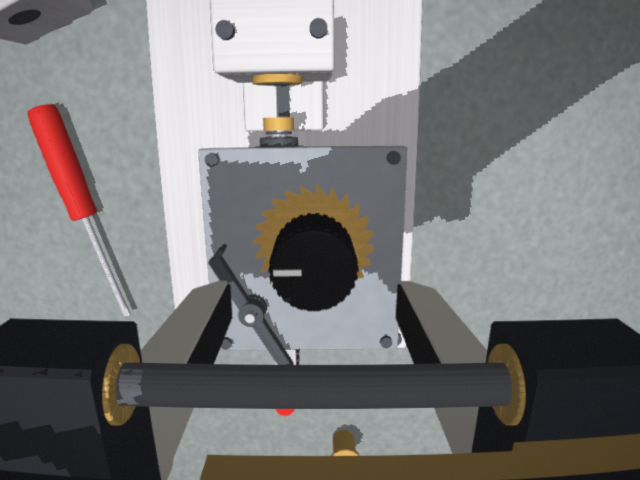

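View pics/w16z.png

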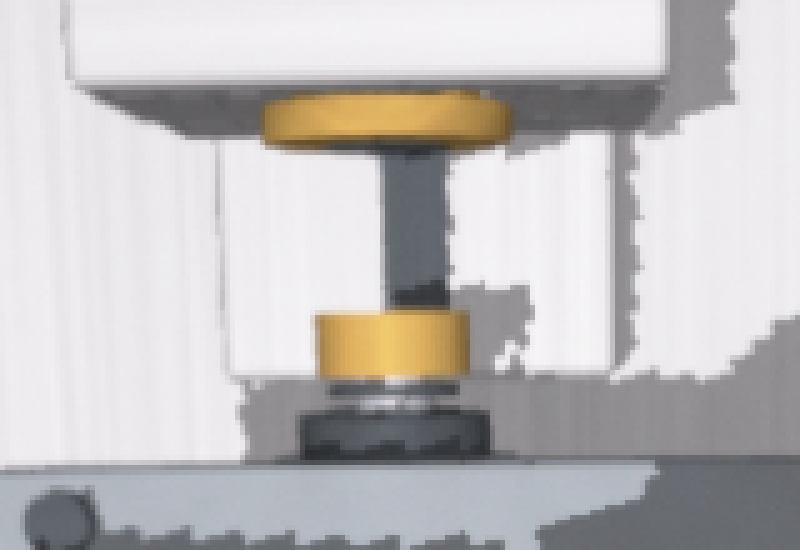

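View pics/s16.png

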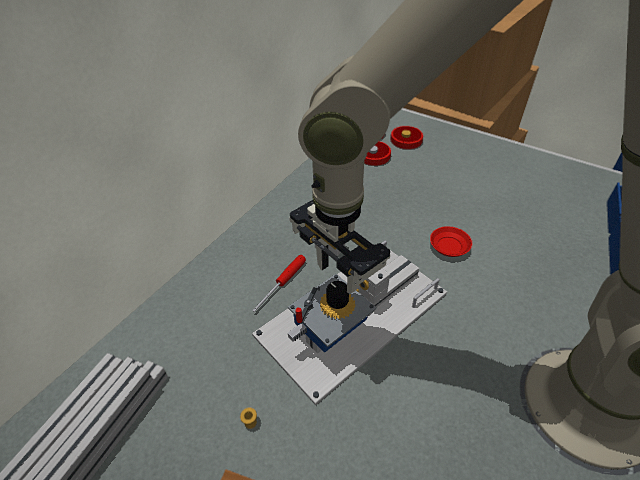

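The nose face is back at its start (zoom row 311) and the knob mark at its start (287,273). The flange lies on the block, the pawl is off with its pin at (285,410), and the bystanders are unmoved. Handing in.

Run:
```python
from h import *
p=ctrl.observe()['position']; ctrl.move_straight([p[0],p[1],.27],vel=.15); print(ctrl.observe()['time_s']); print(ctrl.hand_in())
```

```text
39.075
the job is handed in; nothing more can be done
None
```

The bush is pressed home in the block and set, and the job is handed in at about 39 s of the 67 s allowed.

**What I did:** I turned the knob clockwise in three grips, 8 clicks in all, with the pawl holding between them. I then let go at click 8 and left the pawl to hold it for about 2 s. I pushed the red pin about 21 mm towards -x, which flipped the pawl off, and wound the knob back until it met its stop at 0.64 N m.

**Last checks:**
- **Bush:** the flange lies against the block.
- **Ram and knob:** the nose face and the knob's white mark are back where they started.
- **Pawl:** it is off and stays off.
- **Bench:** the screwdriver, dish, spare bush and spare block look unmoved, and the gripper is clear of everything.

**Uncertain:** the bush came home just past click 6, at about 6.05–6.1. The torque readings near click 7 were lower than this implied, so I relied on the pictures there. I took click 7 (about 19 N) as the first tooth holding it hard home and click 8 (about 29 N) as the one setting click. If click 6 counts as home, because I had turned slightly past that tooth, then I set it one click more than asked.

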